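# Set the magnetic stirrer to its third speed

## Robot

A 6-joint arm with a two-finger parallel gripper is mounted at the origin on a cart in front of the work surface, level with it; the furniture and walls round the work are solid. World frame = base frame: x ahead of the robot, y to its left, z up, the work surface at z = 0. Lengths are in m, angles in degrees, forces in N, time in s.
With the tool pointing down it reaches from about 0.275 to 0.725 m from the base axis. Payload 5.6 kg.
Tool frame: the origin (TCP) lies at the very end of the fingers, on their centre line; the grasp point (between the pads) lies 19 mm behind it (manip.tcp_to_grasp is the distance from the TCP to the grasp point, in m); z points along the fingers, y is the line along which they close (so a half turn about z gives the same grasp; the last joint's range is limited). The gripper opens to 85 mm and grips with 20 to 120 N. Pads are 22 mm wide; open, the fingers measure 114 mm over their backs; the gripper's body (76 mm by 85 mm) begins 54 mm behind the grasp point. The pads swing forward as they close: fully open they stand 13 mm farther back than shut.
Start: joints at [16.306, 14.616, 6.199, 0, -81.583, -16.306], TCP at [0.55, 0, 0.231] pointing down, gripper open.
Joint ranges: [-168.99, 168.99], [-69.2, 112.95], [-62.41, 85.93], [-164.36, 98.24], [-168.68, -3.75], [-174.98, 174.98]. Speed limits (degrees/s): [147.25, 147.25, 180, 180, 180, 180].

## Interface

Orientations are given as [roll, pitch, yaw] about the fixed x, y, z axes, in that order (R = Rz(yaw) Ry(pitch) Rx(roll)).
In Python, from station import manip gives the robot as it stands.
- The arm moves only by the shell command python3 -m pendant 'ROWS' [FORCE]. ROWS is JSON, a list of rows, each a list of 7 numbers: the turn, a rotation vector about the tool's x, y, z in degrees, then the shift along the tool's x, y, z in cm, then the opening, from 0 (shut) to 1 (fully open). In form: [[rx, ry, rz, dx, dy, dz, hand], ...]. A call has 1 to 20 rows; each row is the pose to reach, as a shift and turn from the pose commanded when the call began, along the tool's axes at that moment; what a row does not reach only later rows make up. A row lasts 1/12 s, in which the tool goes at most 41.7 mm and 7.16 degrees, less where a joint would pass 70% of its speed; a pose out of reach is approached as far as the arm can. A call with a gripper value outside its range is refused whole. The fingers move at their own pace and stop on an object; FORCE is the grip in N (left out, the last holds). Time passes only in rows, so rows that repeat a pose let the fingers close. It gives the time, the measured TCP pose, the force, the opening and the grip force at its end, in the units of the state.
- manip.get_state(): the state, without advancing time (a new reading comes with each control period).
- manip.capture(name): name is "scene" or "side" or "wrist"; returns a dict with "color" (384x512x3 uint8, red, green, blue), "depth" (384x512 float32, m along the optical axis (not along the pixel's ray), 0 where there is no reading), "vfov" (degrees; the focal length in pixels is half the picture's height over the tangent of half this angle, whatever the lens; pixels are square), "cx", "cy" (the principal point, pixels), "D" ([k1, k2, p1, p2, k3] as OpenCV has them; the pictures are not rectified), "pose" (4x4, takes a point from camera to world coordinates). Camera axes: x right, y up, looking along -z (the intrinsics and any distortion apply to the point x, -y, -z); pixel columns grow to the right and rows downward; lengths in m; the calibration is good to about 2 mm. A picture is of the moment at which its call begins.
- manip.hand_in(): hands the job in; it is judged then, once.
Trained networks look in the newest picture that a camera, given by its name, has taken for a name from the list of things; names that differ only in an ending like _2 or _b are one class to them, and where a whole thing is asked for, a point or a joint stands for the part that bears it (a point fixed in the world has none). Each returns a list of dicts, best first, with "score" (0 to 1); they miss things now and then, are a little off and sometimes report something else, mostly with a low value. They report only what shows in the picture. A call takes as long as a camera call. They do not tell look-alikes from the thing itself.
- manip.find_in(label, camera): "box" ([left, top, width, height] in pixels, round what is visible of it).
The state is a dict: "time": time; "qpos": joint angles; "qvel": joint speeds; "joint_efforts": joint torques, N m; "eef_pos": TCP position; "orientation": TCP orientation; "force": force on the tool from outside, world axes, zero at the start; "ft_torque": the same for the moment, N m; "finger_gap": finger opening in m; "grip_force": force on a finger pad.
Only numpy, scipy, OpenCV 4.12 (cv2) and the standard library are available. Lean on these libraries where they do the work, as an engineer would, in place of code of your own. Each camera call takes 0.05 s, during which the arm holds its last target. There are 200 camera calls.

## Task

Set the magnetic stirrer (the unit with the flat round steel plate and the small jar on it) to its third speed: turn its selector knob clockwise, seen from above, exactly three clicks from off, and let go with it resting in the third click. Leave the jar standing where it is on the plate, and do not turn the knob of the block heater beside it (the unit with the drilled metal block and tubes).

Things in the scene. Friction and masses are not known exactly. Their poses are not given: they have to be found in the camera images.
- stir_speed_grip (a point): On the turning axis of the stirrer's knob, 82 mm above the bench. Knob: black upright bar 42 long x 14 thick, 57 to 89 mm above the bench, on a disc 44 across (top at 59); grip the bar from above across its 14 mm. x runs along the bar, z is up; turns with it. White pointer line at the -x end. Marks on the base every 25 degrees, the longer one is off. At off the pointer faces away from the plate.
- stir_speed (a joint): Angle of the stirrer's knob, rad: 0 at the start (off, a stop), grows clockwise seen from above, a click every 25 degrees (0.436) up to 3.05 (other stop); third click 1.309. The knob springs into the nearest click; the humps between, half-way, take about 0.08 N m.
- heat_dial_pointer (a point): Pointer end on top of the block heater's knob, 19 mm from that knob's axis, 89 mm above the bench. The heater (fixed) has the same housing and knob as the stirrer, but behind the knob a drilled metal block 80 x 108 x 30 mm with three capped tubes up to 125 mm above the bench. This knob turns smoothly and starts at any angle; leave it alone.
- jar_center (a point): Centre of the small white closed jar, 27 mm across, 51 high, about 80 g, loose on the stirrer's round steel plate (106 across, top 53 mm above the bench, centre 102 mm from the knob's axis); z is its upright axis. The stirrer is fixed: white housing 190 x 130 mm, 45 high, the knob at the end toward the robot.
Mind the look-alikes: they are no part of the job. Of the things that look like the part that bears jar_center, the smallest one is meant.

How it is judged:
By the outcome, as a careful person would: the job done as asked, in the order asked, and still so for the second after the job is handed in, with the robot touching nothing.
It also fails if it takes over 35 s, if anything falls off the work surface, if the arm or the gripper's body presses on something with over 40 N, if the wrist force passes 120 N, or if a joint passes its speed limit or range.

## Working session

There is one attempt and no reset: what is moved stays moved. The work goes in short steps, Python scripts to look and compute and a shell command to move; the robot and the scene stay as the last step left them, time stands still between calls to the robot, and variables do not carry over. Pictures are saved under pics/ and viewed, at most 10 in all, crops included, and the job is handed in when it is done.

```bash
mkdir -p pics; cat > h.py <<'E'
import numpy as np, cv2
from station import manip
def K(c):
    h,w=c["color"].shape[:2]; f=h/2/np.tan(np.radians(c["vfov"])/2)
    return np.array([[f,0,c["cx"]],[0,f,c["cy"]],[0,0,1]])
def cloud(c):
    h,w=c["depth"].shape
    u,v=np.meshgrid(np.arange(w),np.arange(h))
    p=cv2.undistortPoints(np.stack([u,v],-1).reshape(-1,1,2).astype(np.float64),K(c),np.array(c["D"],float)).reshape(h,w,2)
    d=c["depth"]; P=np.stack([p[...,0]*d,-p[...,1]*d,-d],-1)
    T=np.array(c["pose"]); W=P@T[:3,:3].T+T[:3,3]; W[d==0]=np.nan
    return W
E
python3 - <<'E'
from h import *
ims=[]
for n in ["scene","wrist"]:
    c=manip.capture(n); np.savez("pics/"+n+"0.npz",W=cloud(c),color=c["color"])
    cv2.imwrite(f"pics/{n}0.png",c["color"][...,::-1])
    for l in ["stir_speed_grip","heat_dial_pointer","jar_center"]:
        W=cloud(c)
        for r in manip.find_in(l,n)[:5]:
            b=[int(x) for x in r["box"]]; p=W[b[1]:b[1]+b[3],b[0]:b[0]+b[2]]
            print(n,l,round(r["score"],2),b,np.nanmedian(p.reshape(-1,3),0).round(3))
E
```

```text
scene stir_speed_grip 0.58 [212, 254, 23, 21] [0.503 0.254 0.064]
scene heat_dial_pointer 0.7 [295, 173, 13, 11] [ 0.509 -0.177  0.073]
scene jar_center 0.98 [136, 222, 21, 33] [0.72  0.217 0.026]
scene jar_center 0.68 [179, 226, 14, 26] [0.605 0.232 0.078]
scene jar_center 0.61 [229, 220, 17, 35] [0.544 0.116 0.036]
wrist heat_dial_pointer 0.74 [279, 0, 37, 13] [ 0.509 -0.168  0.057]
wrist jar_center 0.83 [240, 225, 30, 45] [0.551 0.095 0.05 ]
wrist jar_center 0.54 [203, 321, 17, 8] [0.61  0.214 0.056]
```

View pics/scene0.png

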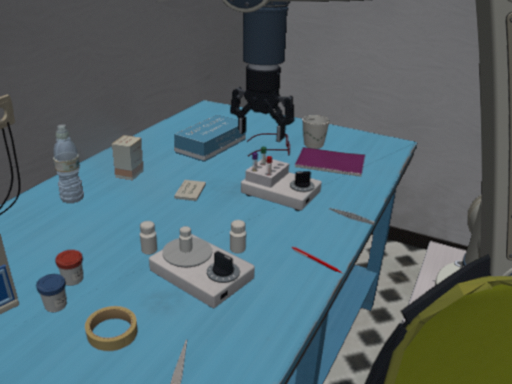

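View pics/wrist0.png

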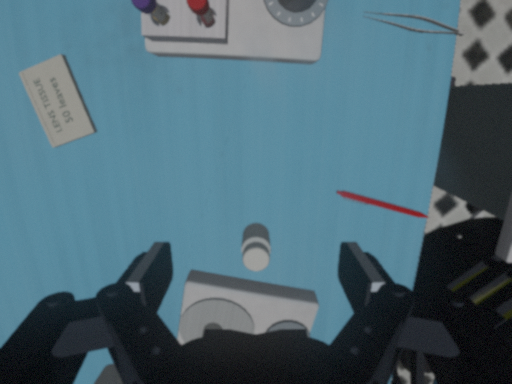

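Candidates for the jar are at scene (148,237), (186,239) and (238,235). The one at (186,239) is the smallest and stands on the steel plate, so that unit is the stirrer, with its knob at (223,266). The unit at (282,185), with block and tubes, is the heater. I'll confirm this in a crop and fit the geometry.

```bash
python3 - <<'E'
from h import *
z=np.load("pics/scene0.npz"); W=z["W"]; c=z["color"]
cv2.imwrite("pics/crop1.png",cv2.resize(c[205:310,130:270,::-1],None,fx=5,fy=5,interpolation=cv2.INTER_CUBIC))
box=np.zeros(W.shape[:2],bool); box[205:310,145:260]=1
g=c.astype(int).sum(-1)
def rep(n,m):
    p=W[m]; print(n,len(p),np.median(p,0).round(4),p.min(0).round(3),p.max(0).round(3)); return p
k=rep("bar top",box&(W[...,2]>.082)&(W[...,2]<.095)&(g<200)&(np.arange(512)[None]>200))
d=np.linalg.svd(k[:,:2]-k[:,:2].mean(0))[2][0]; print("bar dir",np.degrees(np.arctan2(d[1],d[0])), k.mean(0))
j=rep("jar top",box&(W[...,2]>.098)&(W[...,2]<.11))
h=rep("housing",box&(W[...,2]>.041)&(W[...,2]<.049))
print(cv2.minAreaRect((h[:,:2]*1000).astype(np.float32)))
s=manip.get_state(); print(s["eef_pos"],s["orientation"],s["time"],s["finger_gap"])
w=manip.capture("wrist"); print(np.round(w["pose"],3), w["vfov"])
E
```

```text
bar top 101 [0.5034 0.254  0.0871] [0.483 0.241 0.082] [0.522 0.26  0.091]
bar dir 166.1156345876629 [0.50196551 0.25301685 0.08673164]
jar top 76 [0.6059 0.2292 0.1036] [0.594 0.215 0.098] [0.618 0.238 0.106]
housing 1615 [0.5419 0.2763 0.0452] [0.46  0.095 0.041] [0.718 0.317 0.049]
((569.1436767578125, 241.0042266845703), (232.96627807617188, 216.33897399902344), 32.890010833740234)
[5.49931483e-01 4.01936671e-05 2.31172996e-01] [ 1.79986622e+02 -5.12190699e-04 -8.99999703e+01] 0.4 0.08525535125864403
[[-1.    -0.001 -0.     0.55 ]
 [ 0.001 -0.955 -0.297 -0.075]
 [-0.    -0.297  0.955  0.373]
 [ 0.     0.     0.     1.   ]] 67.40568231744939
```

View pics/crop1.png

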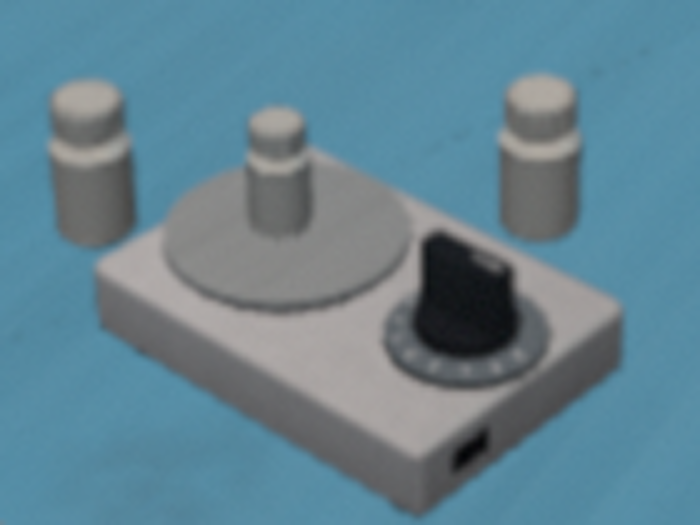

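The crop confirms it: the smallest jar stands on the round plate, with the knob in front of it and the pointer facing the robot. The other two jars are larger and stand on the bench. Next I'll move over the knob with the gripper aligned to the bar.

```bash
python3 -m pendant '[[0,0,-76,-25.4,4.7,3,1],[0,0,-76,-25.4,4.7,3,1],[0,0,-76,-25.4,4.7,3,1],[0,0,-76,-25.4,4.7,3,1],[0,0,-76,-25.4,4.7,3,1],[0,0,-76,-25.4,4.7,3,1],[0,0,-76,-25.4,4.7,3,1],[0,0,-76,-25.4,4.7,3,1],[0,0,-76,-25.4,4.7,3,1],[0,0,-76,-25.4,4.7,3,1],[0,0,-76,-25.4,4.7,3,1],[0,0,-76,-25.4,4.7,3,1],[0,0,-76,-25.4,4.7,3,1],[0,0,-76,-25.4,4.7,3,1],[0,0,-76,-25.4,4.7,3,1]]' 60
cat > look.py <<'E'
import sys
from h import *
c=manip.capture("wrist"); W=cloud(c); g=c["color"].astype(int).sum(-1)
cv2.imwrite(sys.argv[1],c["color"][...,::-1])
n=np.hypot(W[...,0]-.503,W[...,1]-.254)<.035
m=n&(W[...,2]>.085)&(W[...,2]<.094)
p=W[m]; q=(p[:,:2]*1000).astype(np.float32)
if len(p)>20: print(len(p),p.mean(0).round(4),cv2.minAreaRect(q))
print(manip.find_in("stir_speed_grip","wrist")[:2])
J=W[(np.hypot(W[...,0]-.606,W[...,1]-.229)<.03)&(W[...,2]>.098)&(W[...,2]<.11)]
if len(J)>9: print("jar",cv2.minEnclosingCircle((J[:,:2]*1000).astype(np.float32)))
s=manip.get_state(); print(s["time"],np.round(s["eef_pos"],4),np.round(s["orientation"],2),np.round(s["qpos"],1))
E
python3 look.py pics/w1.png
```

```text
time: 1.7
eef_pos: [0.503, 0.254, 0.2013]
orientation: [-180.0, -0.0, -14.1]
force: [0.4, -0.8, -0.7]
finger_gap: 0.0853
grip_force: 0.0
623 [0.5055 0.2493 0.0876] ((504.1422119140625, 249.67837524414062), (13.906485557556152, 41.71580505371094), 78.43563079833984)
[{'box': [240.4, 157.5, 37.8, 46.9], 'score': 0.59}]
jar ((608.7216796875, 226.04348754882812), 11.649035453796387)
1.8 [0.503  0.254  0.2013] [-180.     -0.    -14.06] [ 42.7  16.7   4.7   0.  -78.   33.2]
```

View pics/w1.png

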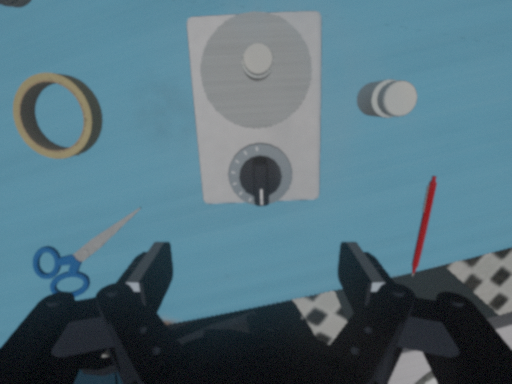

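The picture shows the knob at (260,180), with its pointer down toward the robot, and the small jar at (257,58) on the plate. The bar fit is 13.9 x 41.7 mm, centred at (504,250) mm and at about -12°. Next I'll descend and close.

```bash
python3 -m pendant '[[0,0,-2,0.2,0.3,4,0.5],[0,0,-2,0.2,0.3,7,0.5],[0,0,-2,0.2,0.3,9,0.5],[0,0,-2,0.2,0.3,11,0.5],[0,0,-2,0.2,0.3,12.5,0.5],[0,0,-2,0.2,0.3,13.7,0.5],[0,0,-2,0.2,0.3,13.7,0.5],[0,0,-2,0.2,0.3,13.7,0.5],[0,0,-2,0.2,0.3,13.7,0]]' 60; python3 -m pendant '[[0,0,0,0,0,0,0],[0,0,0,0,0,0,0],[0,0,0,0,0,0,0],[0,0,0,0,0,0,0],[0,0,0,0,0,0,0],[0,0,0,0,0,0,0],[0,0,0,0,0,0,0],[0,0,0,0,0,0,0]]'
```

```text
time: 2.55
eef_pos: [0.5049, 0.251, 0.0653]
orientation: [-179.9, -0.1, -12.0]
force: [0.7, 0.0, 0.5]
finger_gap: 0.0317
grip_force: 0.0
time: 3.22
eef_pos: [0.5043, 0.2485, 0.0658]
orientation: [179.8, -0.0, -12.0]
force: [-2.6, -7.6, 6.1]
finger_gap: 0.0129
grip_force: 59.8
```

```bash
python3 -m pendant '[[0,0,0,0,0.2,0,0],[0,0,0,0,0.2,0,0],[0,0,6,0,0.2,0,0],[0,0,12,0,0.2,0,0],[0,0,18,0,0.2,0,0],[0,0,25,0,0.2,0,0],[0,0,25,0,0.2,0,0]]'; python3 -c "
from h import *
s=manip.get_state();print(s['ft_torque'],s['force'])"
```

```text
time: 3.8
eef_pos: [0.5043, 0.2484, 0.0658]
orientation: [-180.0, -0.1, -37.4]
force: [-2.4, -2.9, 7.7]
finger_gap: 0.013
grip_force: 59.9
[-1.14979288  0.75406492  0.01127098] [-2.38024267 -2.94154117  7.69210573]
```

```bash
python3 -m pendant '[[0,0,6,0,0,0,0],[0,0,12,0,0,0,0],[0,0,18,0,0,0,0],[0,0,24,0,0,0,0],[0,0,30,0,0,0,0],[0,0,36,0,0,0,0],[0,0,42,0,0,0,0],[0,0,47,0,0,0,0],[0,0,50,0,0,0,0],[0,0,50,0,0,0,0],[0,0,50,0,0,0,0]]'; python3 -c "
from h import *
s=manip.get_state();print(s['ft_torque'],s['force'])"
```

```text
time: 4.72
eef_pos: [0.5041, 0.2482, 0.0658]
orientation: [-179.9, -0.0, -87.0]
force: [-2.6, -4.2, 7.9]
finger_gap: 0.0133
grip_force: 60.0
[-1.25359821  0.91939822  0.00512161] [-2.57040026 -4.20068534  7.93043773]
```

```bash
python3 -m pendant '[[0,0,0,0,0,0,0.5],[0,0,0,0,0,0,0.5],[0,0,0,0,0,0,0.5],[0,0,0,0,0,0,0.5],[0,0,0,0,0,0,0.5],[0,0,0,0,0,0,0.5],[0,0,0,0,0,-1.5,0.5],[0,0,0,0,0,-3,0.5],[0,0,0,0,0,-6,0.5],[0,0,0,0,0,-10,0.5],[0,0,0,0,0,-13.5,0.5],[0,0,0,0,0,-13.5,0.5],[0,0,0,0,0,-13.5,0.5]]'; python3 look.py pics/w2.png
```

```text
time: 5.8
eef_pos: [0.5048, 0.2496, 0.2019]
orientation: [-179.7, 0.2, -87.0]
force: [-0.6, -0.3, -1.2]
finger_gap: 0.0426
grip_force: 0.0
627 [0.505  0.2484 0.0877] ((504.9796447753906, 249.06346130371094), (13.310379028320312, 41.471378326416016), 2.9462170600891113)
[{'box': [236.0, 154.9, 43.4, 50.0], 'score': 0.91}]
jar ((608.6046142578125, 226.00482177734375), 12.141186714172363)
5.9 [0.5033 0.2486 0.1986] [ 1.7993e+02 -1.0000e-02 -8.7000e+01] [ 42.2  16.6   4.2  -0.  -77.6 -39.2]
```

View pics/w2.png

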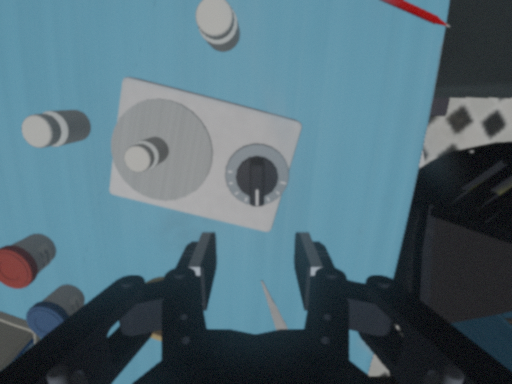

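The picture shows the knob at (257,180), with its bar turned by 75.5° (from -11.6° to -87.1°), which is the third click. The jar at (140,156) hasn't moved, and the gripper is clear of everything.

```bash
python3 -c "
from station import manip
print(manip.hand_in())"
```

```text
the job is handed in; nothing more can be done
None
```

The stirrer is set to its third click: its knob measured 75.5° clockwise from off after release. The jar stands where it was, the heater was never touched, and I handed the job in at about 6 s of the 35 s allowed.

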